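# Put the measuring spoons away and snap the slide lid shut

### The arm

A 6-joint arm with a two-finger parallel gripper is mounted at the origin on the work surface. World frame = base frame: x ahead of the robot, y to its left, z up, the work surface at z = 0. Lengths are in m, angles in rad, forces in N, time in s.
With the tool pointing down it reaches from about 0.25 to 0.725 m from the base axis. Payload 9.7 kg.
Tool frame: the origin (TCP) lies midway between the tips of the shut fingers; the grasp point (between the pads) lies 19 mm behind it (arm.grasp_offset is the distance from the TCP to the grasp point, in m); z points along the fingers, y is the line along which they close (so a half turn about z gives the same grasp; the last joint's range is limited). The gripper opens to 85 mm and grips with 20 to 120 N. Pads are 22 mm wide; open, the fingers measure 114 mm over their backs; the gripper's body (76 mm by 85 mm) begins 54 mm behind the grasp point. The pads swing forward as they close: fully open they stand 13 mm farther back than shut.
Start: joints at [1.302, 0.087, 0.176, 1.66, 0, 1.571], TCP at [0.146, 0.53, 0.231] pointing down, gripper open.
Joint ranges: [-3.13, 3.13], [-0.85, 1.81], [-1.15, 1.24], [-2.2, 2.28], [-1.44, 1.52], [-3.14, 3.14]. Speed limits (rad/s): [2.22, 2.22, 2.57, 3.14, 3.14, 3.14].

### API

Orientations are given as a unit quaternion [w, x, y, z].
In Python, from workcell import telemetry, viewer, job, arm gives the robot as it stands. The module is installed in compiled form; this text tells all that it offers.
- The arm moves only by the shell command python3 -m inch 'ROWS' [FORCE]. ROWS is JSON, a list of rows, each a list of 7 numbers: the shift along the tool's x, y, z in cm, then the turn, a rotation vector about the tool's x, y, z in degrees, then the gripper command: -1 is fully open, 1 is shut, values between are in proportion. In form: [[dx, dy, dz, wx, wy, wz, grip], ...]. A call has 1 to 8 rows; each row is the pose to reach, as a shift and turn from the pose commanded when the call began, along the tool's axes at that moment; what a row does not reach only later rows make up. A row lasts 1/12 s, in which the tool goes at most 41.7 mm and 7.16 degrees, less where a joint would pass 70% of its speed; a pose out of reach is approached as far as the arm can. A call with a gripper value outside its range is refused whole. The fingers move at their own pace and stop on an object; FORCE is the grip in N (left out, the last holds). Time passes only in rows, so rows that repeat a pose let the fingers close. It gives the time, the measured TCP pose, the force, the opening and the grip force at its end, in the units of the state.
- telemetry.state(): the state, without advancing time (a new reading comes with each control period).
- viewer.camera(name): name is "scene" or "top"; returns (picture, depth): 384x512x3 uint8, red, green, blue; 384x512 float32, m along the optical axis (not along the pixel's ray), 0 where there is no reading.
- viewer.get_calibration(name): a dict with "fov_y" (degrees; the focal length in pixels is half the picture's height over the tangent of half this angle, whatever the lens; pixels are square), "cx", "cy" (the principal point, pixels), "k1" (the pictures are not rectified: a ray, as slopes to the right and down, at radius r is drawn at 1 + k1 r^2 times it, then the intrinsics apply), "pose" (4x4, takes a point from camera to world coordinates). Camera axes: x right, y down, z forward; pixel columns grow to the right and rows downward; lengths in m; the calibration is good to about 2 mm. A picture is of the moment at which its call begins. get_calibration takes no time and is no camera call.
- job.sign_off(): hands the job in; it is judged then, once.
The state is a dict: "clock": time; "joint_pos": joint angles; "joint_velocities": joint speeds; "joint_torque": joint torques, N m; "tcp_pos": TCP position; "orientation": TCP orientation; "wrist_force": force on the tool from outside, world axes, zero at the start; "torque": the same for the moment, N m; "gripper_width": finger opening in m; "finger_force": force on a finger pad.
Only numpy, scipy, OpenCV 4.12 (cv2) and the standard library are available. Lean on these libraries where they do the work, as an engineer would, in place of code of your own. Each camera call takes 0.05 s, during which the arm holds its last target. There are 200 camera calls.

### The job

Put the two measuring spoons away in their case: slide the lid open all the way, lay one spoon upright and flat in each of the two bays without dropping it, then slide the lid fully home again, past the little ridge until it snaps shut. Leave the tumbler, the jar and the rice paddle where they are.

Things in the scene. Friction and masses are not known exactly. Their poses are not given: they have to be found in the camera images.
- case: White spoon case, fixed on suction feet: 177 long (x) x 142 wide (y) x 44.5 mm high. Origin: centre of underside, z up. Floor 4 mm thick; inside 165 x 130 mm, split lengthwise by a 4 mm rib (top 12 mm above the counter) into two bays 63 mm wide. Side walls 6 mm, their lips overhang the lid's edges. End wall at +x 44.5 mm high, at -x only 31 mm; the lid slides out over it, to the case's -x.
- lid (a joint): How far the mint-green lid is drawn out to the case's -x, m: 0 = fully home, 0.150 = stop, open; starts shut. Captive; slides with 1 N. A bar under its tail must be forced over a sprung ridge on the low end wall: from 0.011 to 0.003 it takes a push of about 11 N, either way; past it, it snaps below 0.004 and stays. Open, it leaves 147 mm of the inside free, 18 mm at the low end covered.
- lid_rib (a point): Centre of the dark green thumb rib on the lid: 10 mm thick along the case's x, 70 mm wide along y, from the lid's top at 40 mm above the counter up to 52 mm. It moves with the lid; with the lid home it lies at x = -40 mm, y = 0 of the case. Push its faces along the case's x; axes as the case.
- bay_a (a point): On the floor (4 mm above the counter) of the bay at the case's +y side, in the middle of the part that is uncovered when the lid is open (x = 9, y = 33.5 mm of the case); axes as the case.
- bay_b (a point): The same for the bay at the -y side (x = 9, y = -33.5 mm of the case).
- spoon15_bowl (a point): Centre of the bowl (half-way up, 9 mm above what it stands on) of the orange 15 ml measuring spoon: flat-bottomed bowl 42 mm across, 18 mm high. x points from handle to bowl, z up. The whole spoon is 114 mm long, about 22 g, and stands level on the bowl's bottom and a foot at the handle's end.
- spoon15_grip (a point): Middle of the orange spoon's handle, 54 mm from the bowl's centre: a level bar 12 mm wide, 5 mm thick, underside 11 mm and top 16 mm above what the spoon stands on. Grip it across its width. The spoon's mid-length is 18 mm from here towards the bowl. Axes as the bowl.
- spoon10_bowl (a point): Centre of the bowl (half-way up, 9 mm) of the yellow 10 ml measuring spoon: bowl 32 mm across, 18 mm high; otherwise the same as the orange one, 114 mm long.
- spoon10_grip (a point): Middle of the yellow spoon's handle, 59 mm from the bowl's centre; same handle and heights as the orange one; the spoon's middle is 18 mm from here towards the bowl.
- tumbler: Mint-coloured plastic tumbler, 68 mm wide, 85 mm high, a bystander. Origin at the centre of its underside.
- jar: Amber jar with a black cap, 64 mm wide, 100 mm high, a bystander. Origin at the centre of its underside.
- paddle: White rice paddle lying flat, 210 mm long, 58 mm wide, 9 mm thick, a bystander. Origin on its underside where the handle meets the blade; x points to the blade.
Not all that is in view belongs to the job. Of the things like the part that bears spoon15_bowl, leave any that is purple or white; of the rest the smaller one is meant.

How it is judged:
On the way, in this order (a step that is already met when the one before it is completed fails the run):
1. the lid is slid open over its ridge, all the way (at least 140 mm) (value of joint lid above 0.14 m), for 0.2 s.
2. one spoon stands upright in each bay, released (((y of spoon15_bowl in the frame of case between 0.008 and 0.06 m and y of spoon15_grip in the frame of case between 0.008 and 0.06 m and x of spoon15_bowl in the frame of case between -0.08 and 0.08 m and z of each of spoon15_bowl, spoon10_bowl in the frame of case below 0.018 m and angle between each of spoon15_bowl, spoon10_bowl's own z axis and vertical below 0.12 rad and y of spoon10_bowl in the frame of case between -0.06 and -0.008 m and y of spoon10_grip in the frame of case between -0.06 and -0.008 m and x of spoon10_bowl in the frame of case between -0.08 and 0.08 m) or (y of spoon15_bowl in the frame of case between -0.06 and -0.008 m and y of spoon15_grip in the frame of case between -0.06 and -0.008 m and x of spoon15_bowl in the frame of case between -0.08 and 0.08 m and z of each of spoon15_bowl, spoon10_bowl in the frame of case below 0.018 m and angle between each of spoon15_bowl, spoon10_bowl's own z axis and vertical below 0.12 rad and y of spoon10_bowl in the frame of case between 0.008 and 0.06 m and y of spoon10_grip in the frame of case between 0.008 and 0.06 m and x of spoon10_bowl in the frame of case between -0.08 and 0.08 m)) and contact force between the fingers and spoon15 below 0.05 N and contact force between the fingers and spoon10 below 0.05 N), for 0.3 s.
3. the lid is past the ridge and home (within 4 mm) (value of joint lid below 0.004 m), for 0.3 s.
At the end, for the whole second after the job is handed in: The lid is home (within 4 mm, past its ridge) and still; the two spoons lie at rest in the case, one in each bay, bowl up and flat on the floor (within about 7 degrees) (((y of spoon15_bowl in the frame of case between 0.008 and 0.06 m and y of spoon15_grip in the frame of case between 0.008 and 0.06 m and x of spoon15_bowl in the frame of case between -0.08 and 0.08 m and z of each of spoon15_bowl, spoon10_bowl in the frame of case below 0.018 m and angle between each of spoon15_bowl, spoon10_bowl's own z axis and vertical below 0.12 rad and y of spoon10_bowl in the frame of case between -0.06 and -0.008 m and y of spoon10_grip in the frame of case between -0.06 and -0.008 m and x of spoon10_bowl in the frame of case between -0.08 and 0.08 m) or (y of spoon15_bowl in the frame of case between -0.06 and -0.008 m and y of spoon15_grip in the frame of case between -0.06 and -0.008 m and x of spoon15_bowl in the frame of case between -0.08 and 0.08 m and z of each of spoon15_bowl, spoon10_bowl in the frame of case below 0.018 m and angle between each of spoon15_bowl, spoon10_bowl's own z axis and vertical below 0.12 rad and y of spoon10_bowl in the frame of case between 0.008 and 0.06 m and y of spoon10_grip in the frame of case between 0.008 and 0.06 m and x of spoon10_bowl in the frame of case between -0.08 and 0.08 m)) and value of joint lid below 0.004 m and velocity of joint lid below 0.01 m/s and linear speed of each of spoon15, spoon10 below 0.02 m/s); the robot touches nothing.
It fails at once if the tumbler is pushed more than 30 mm or tipped over (distance of tumbler from where it was at the start of the episode above 0.03 m or angle between tumbler's own z axis and vertical above 0.5 rad).
It fails at once if the jar is pushed more than 30 mm or tipped over (distance of jar from where it was at the start of the episode above 0.03 m or angle between jar's own z axis and vertical above 0.5 rad).
It fails at once if the paddle is pushed more than 30 mm or tipped over (distance of paddle from where it was at the start of the episode above 0.03 m or angle between paddle's own z axis and vertical above 0.5 rad).
It fails at once if the orange spoon is dropped (a fall of more than about 20 mm) or flung (linear speed of spoon15 above 0.65 m/s and contact force between the fingers and spoon15 below 0.01 N).
It fails at once if the yellow spoon is dropped (a fall of more than about 20 mm) or flung (linear speed of spoon10 above 0.65 m/s and contact force between the fingers and spoon10 below 0.01 N).
It also fails if it takes over 72 s, if anything falls off the work surface, if the arm or the gripper's body presses on something with over 40 N, if the wrist force passes 120 N, or if a joint passes its speed limit or range.

## Working session

There is one attempt and no reset: what is moved stays moved. The work goes in short steps, Python scripts to look and compute and a shell command to move; the robot and the scene stay as the last step left them, time stands still between calls to the robot, and variables do not carry over. Pictures are saved under pics/ and viewed, at most 12 in all, crops included, and the job is handed in when it is done.

```bash
mkdir -p pics
cat > h.py <<'E'
import numpy as np, cv2
from workcell import telemetry, viewer, job, arm
def cal(n):
    c=viewer.get_calibration(n); f=192/np.tan(np.radians(c["fov_y"])/2)
    return c,f,np.array(c["pose"])
def rays(n,uv):
    c,f,T=cal(n); uv=np.atleast_2d(np.float64(uv))
    d=(uv-[c["cx"],c["cy"]])/f; s=d.copy()
    for _ in range(20): s=d/(1+c["k1"]*(s**2).sum(1,keepdims=True))
    return np.c_[s,np.ones(len(s))]@T[:3,:3].T, T[:3,3], s
def plane(n,uv,z):
    D,o,_=rays(n,uv); return o+D*((z-o[2])/D[:,2:])
def pts(n,dep):
    v,u=np.mgrid[:384,:512]; D,o,_=rays(n,np.c_[u.ravel(),v.ravel()])
    return (o+D*dep.reshape(-1,1)).reshape(384,512,3)
E
python3 - <<'E'
from h import *
for n in("top","scene"):
    p,d=viewer.camera(n); np.savez(n+"0.npz",p=p,d=d)
    cv2.imwrite(f"pics/{n}0.png",cv2.resize(p[:,:,::-1],(800,600)))
    c,f,T=cal(n); print(n,f,c["k1"],T.round(3).tolist(),(d==0).mean())
s=telemetry.state();print(s)
E
```

```text
top 351.48731267346466 -0.007918809160699095 [[-0.022, -0.986, 0.168, 0.394], [-1.0, 0.021, -0.004, 0.011], [0.0, -0.168, -0.986, 0.947], [0.0, 0.0, 0.0, 1.0]] 0.003911336263020833
scene 352.343486333724 -0.09867346028830194 [[0.786, 0.522, -0.331, 0.869], [0.618, -0.651, 0.44, -0.426], [0.014, -0.55, -0.835, 0.829], [0.0, 0.0, 0.0, 1.0]] 0.004124959309895833
{'clock': 0.1, 'joint_pos': array([ 1.30197584e+00,  8.74096652e-02,  1.75215385e-01,  1.65982360e+00,
       -1.22030345e-05,  1.57085503e+00]), 'joint_velocities': array([-0.00062341, -0.00186201,  0.0011796 , -0.00105116,  0.00011452,
       -0.00079386]), 'joint_torque': array([-4.21530140e-04, -5.21560264e+01,  4.65654802e+01,  1.59403105e-02,
       -4.09187010e-05,  1.59928169e-05]), 'tcp_pos': array([0.14602329, 0.53003873, 0.23065249]), 'orientation': array([-7.57836172e-05,  1.34034955e-01,  9.90976416e-01, -6.06089225e-04]), 'wrist_force': array([ 0.3631848 , -0.24091078,  0.00473443]), 'torque': array([-0.02078109, -0.03950347, -0.00545642]), 'finger_force': 0.0, 'gripper_width': 0.08515899873486239}
```

View pics/top0.png

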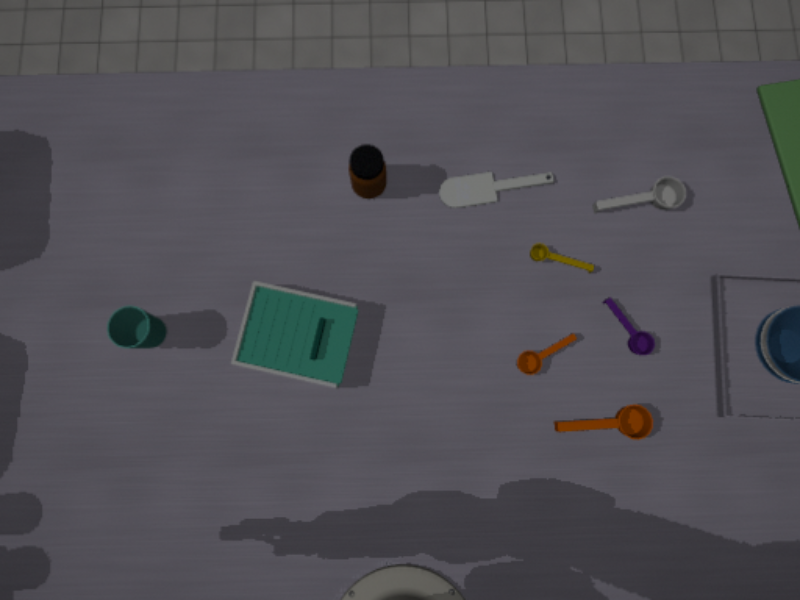

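View pics/scene0.png

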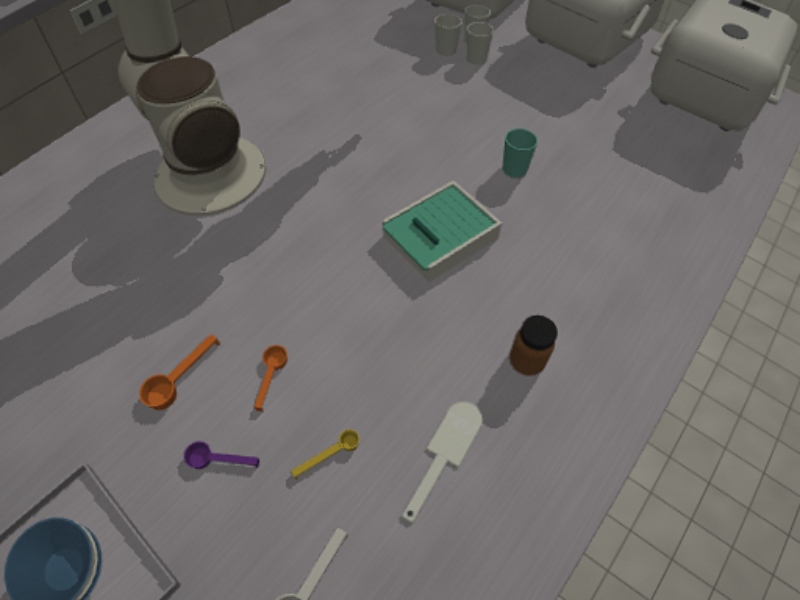

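The top view (in 800x600 pixels) shows the case at (295,335) with its rib at (318,338), so the case's -x points right, towards world -y. The small orange spoon has its bowl at (530,362) and handle to (575,338). The yellow one has its bowl at (540,252) and handle to (593,268). Purple, white and the big orange spoon are decoys. The scene view agrees.

```bash
cat > meas.py <<'E'
from h import *
def blob(m,seed=None):
    n,l,s,c=cv2.connectedComponentsWithStats(m.astype(np.uint8))
    return [(l==i) for i in range(1,n) if s[i,4]>40]
def spoons(n,p):
    h=cv2.cvtColor(p,cv2.COLOR_RGB2HSV).astype(int); H,S,V=h[...,0],h[...,1],h[...,2]
    for nm,m in(("orange",(H>=3)&(H<=16)&(S>190)&(V>80)),("yellow",(H>=19)&(H<=32)&(S>140)&(V>60))):
        for b in blob(m):
            v,u=np.nonzero(b); P=plane(n,np.c_[u,v],0.015)[:,:2]
            (c,sz,_)=cv2.minAreaRect((P*1000).astype(np.float32))
            if max(sz)<70: continue
            cc=P.mean(0); a=np.linalg.svd(P-cc,full_matrices=False)[2][0]; t=(P-cc)@a
            w=lambda k: np.ptp(((P-cc)@[-a[1],a[0]])[k])
            if w(t<t.min()+.03)>w(t>t.max()-.03): a=-a; t=-t
            # bowl end at +; handle centre line
            L=np.ptp(t); q=(P-cc)@[-a[1],a[0]]; e=np.array([-a[1],a[0]])
            k=t<t.min()+.05; A=np.polyfit(t[k],q[k],1)
            dirn=a+A[0]*e; dirn/=np.linalg.norm(dirn)
            end=cc+a*t.min()+e*np.polyval(A,t.min())
            print(n,nm,"px",u.mean().round(),v.mean().round(),"len",L.round(4),"bowl w",w(t>t.max()-.03).round(4),"grip",(end+.039*dirn).round(4),"bowlend",(cc+a*t.max()).round(4),"mid+18:",(cc+a*((t.max()+t.min())/2-.018)).round(4),"yaw",np.degrees(np.arctan2(dirn[1],dirn[0])).round(1))
def case(n,p):
    h=cv2.cvtColor(p,cv2.COLOR_RGB2HSV).astype(int); H,S,V=h[...,0],h[...,1],h[...,2]
    g=(H>=70)&(H<=92)&(S>110)
    for b in blob(g):
        v,u=np.nonzero(b); 
        if len(u)<1500: continue
        hull=cv2.convexHull(np.c_[u,v].astype(np.int32)).reshape(-1,2)
        P=plane(n,hull,.040)[:,:2]*1000
        r=cv2.minAreaRect(P.astype(np.float32)); print(n,"lid",r)
        f=np.zeros(b.shape,np.uint8); cv2.fillConvexPoly(f,hull.astype(np.int32),1)
        med=np.median(V[b]); d=(f>0)&(V<.55*med)
        for q in blob(d):
            vv,uu=np.nonzero(q); R=plane(n,np.c_[uu,vv],.052)[:,:2]*1000
            print("  rib?",len(uu),cv2.minAreaRect(R.astype(np.float32)))
if __name__=="__main__":
    for n in("top","scene"):
        p=np.load(n+"0.npz")["p"]; spoons(n,p); case(n,p)
    p,d=(np.load("top0.npz")[k] for k in "pd"); X=pts("top",d)
    print("depth check lid top, counter", X[215,175],X[300,230])
E
python3 meas.py
```

```text
top orange px 345.0 228.0 len 0.1104 bowl w 0.0372 grip [ 0.4629 -0.2681] bowlend [ 0.4289 -0.2053] mid+18: [ 0.4633 -0.2699] yaw 118.0
top orange px 393.0 270.0 len 0.158 bowl w 0.0539 grip [ 0.3329 -0.3021] bowlend [ 0.3394 -0.4209] mid+18: [ 0.3339 -0.324 ] yaw -87.1
top yellow px 356.0 164.0 len 0.1119 bowl w 0.0312 grip [ 0.611  -0.3067] bowlend [ 0.6335 -0.2374] mid+18: [ 0.6106 -0.3077] yaw 71.2
top lid ((490.23095703125, 164.55545043945312), (175.65164184570312, 129.15463256835938), 76.12458801269531)
  rib? 98 ((482.21014404296875, 128.8038330078125), (9.36454963684082, 66.54188537597656), 76.000732421875)
scene orange px 108.0 242.0 len 0.1522 bowl w 0.0553 grip [ 0.3324 -0.3043] bowlend [ 0.3348 -0.4175] mid+18: [ 0.3325 -0.3234] yaw -86.8
scene orange px 173.0 236.0 len 0.1153 bowl w 0.0379 grip [ 0.4656 -0.2742] bowlend [ 0.4298 -0.2068] mid+18: [ 0.4657 -0.2734] yaw 118.6
scene yellow px 212.0 288.0 len 0.1121 bowl w 0.0313 grip [ 0.6124 -0.3097] bowlend [ 0.6351 -0.2401] mid+18: [ 0.6124 -0.3106] yaw 73.0
scene lid ((490.1326904296875, 160.07850646972656), (176.96401977539062, 129.12384033203125), 76.62841796875)
  rib? 79 ((487.4395751953125, 120.91639709472656), (11.785038948059082, 71.73346710205078), 75.13786315917969)
depth check lid top, counter [0.48838144 0.20296707 0.04559124] [0.26855348 0.06673828 0.00027794]
```

```bash
cat > to.py <<'E'
# to.py x y z yaw_of_tool_y(deg): shift (cm, tool axes) and wz to get there pointing down
import sys; from h import *
from scipy.spatial.transform import Rotation as R
x,y,z,yaw=map(float,sys.argv[1:5]); s=telemetry.state(); q=s["orientation"]
A=R.from_quat([q[1],q[2],q[3],q[0]]); c=s["tcp_pos"]
a=np.radians(yaw); best=None
for k in (0,np.pi):
    Y=np.array([np.cos(a+k),np.sin(a+k),0]); Z=np.array([0,0,-1.]); B=R.from_matrix(np.c_[np.cross(Y,Z),Y,Z])
    w=np.degrees((A.inv()*B).as_rotvec())
    if best is None or abs(w[2])<abs(best[2]): best=w
print("at",c.round(4),"t",round(s["clock"],2),"w",round(s["gripper_width"],4),"F",np.round(s["wrist_force"],1),"ff",round(s["finger_force"],1),"j6",s["joint_pos"][5].round(2))
print("shift cm",(A.inv().apply(np.array([x,y,z])-c)*100).round(2),"turn",best.round(1))
E
python3 to.py .484 .1245 .12 76.2
```

```text
at [0.146  0.53   0.2307] t 0.1 w 0.0852 F [ 0.4 -0.2  0. ] ff 0.0 j6 1.57
shift cm [-43.36 -30.1   11.1 ] turn [-0.1 -0.  -1.6]
```

```bash
python3 -m inch '[[-43.4,-30.1,5,0,0,-1.6,-1],[-43.4,-30.1,5,0,0,-1.6,-1],[-43.4,-30.1,5,0,0,-1.6,-1],[-43.4,-30.1,5,0,0,-1.6,-1],[-43.4,-30.1,5,0,0,-1.6,-1],[-43.4,-30.1,5,0,0,-1.6,-1],[-43.4,-30.1,5,0,0,-1.6,-1],[-43.4,-30.1,5,0,0,-1.6,-1]]' 40; python3 to.py .484 .1245 .12 76.2
```

```text
clock: 0.77
tcp_pos: [0.3594, 0.2737, 0.1996]
orientation: [0.0, 0.12, 0.993, 0.0]
wrist_force: [0.7, 1.4, -0.3]
gripper_width: 0.0852
finger_force: 0.0
at [0.3594 0.2737 0.1996] t 0.77 w 0.0852 F [ 0.7  1.4 -0.3] ff 0.0 j6 0.89
shift cm [-15.65 -11.52   7.96] turn [0. 0. 0.]
```

```bash
python3 -m inch '[[-15.6,-11.5,6,0,0,0,0.1],[-15.6,-11.5,6,0,0,0,0.1],[-15.6,-11.5,8,0,0,0,0.1],[-15.6,-11.5,8,0,0,0,0.1],[-15.6,-11.5,8,0,0,0,0.1],[-15.6,-11.5,8,0,0,0,0.1],[-15.6,-11.5,8,0,0,0,0.1],[-15.6,-11.5,8,0,0,0,0.1]]'; python3 to.py .484 .1245 .043 76.2
python3 - <<'E'
from h import *
p,d=viewer.camera("scene"); c=p[90:230,200:360,::-1]; cv2.imwrite("pics/s1.png",cv2.resize(c,None,fx=4,fy=4))
E
```

```text
clock: 1.43
tcp_pos: [0.4825, 0.1266, 0.1198]
orientation: [-0.0, 0.121, 0.993, -0.0]
wrist_force: [-0.2, 0.0, -0.3]
gripper_width: 0.0388
finger_force: 0.0
at [0.4825 0.1266 0.1198] t 1.43 w 0.0388 F [-0.2  0.  -0.3] ff 0.0 j6 0.5
shift cm [-0.2  -0.16  7.68] turn [-0.  -0.  -0.1]
```

View pics/s1.png

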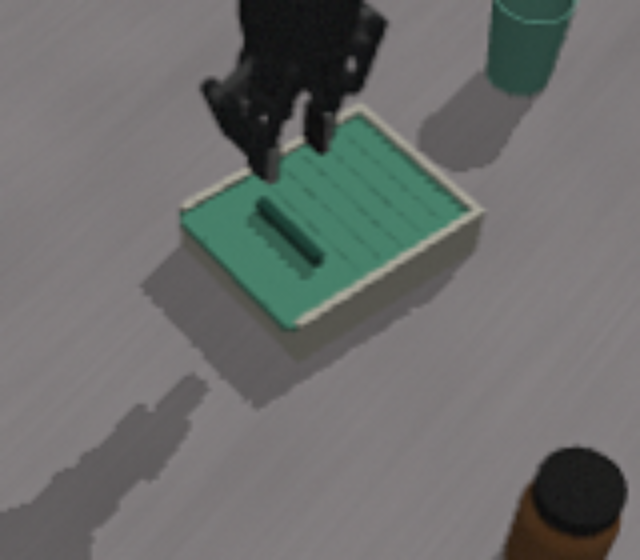

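The crop shows the fingers above the rib, which is at (290,232), and spanning it. Descend and grip.

```bash
python3 -m inch '[[-0.2,-0.1,4,0,0,0,0.1],[-0.2,-0.1,7.4,0,0,0,0.1],[-0.2,-0.1,7.5,0,0,0,0.1],[-0.2,-0.1,7.5,0,0,0,0.1],[-0.2,-0.1,7.5,0,0,0,1],[-0.2,-0.1,7.5,0,0,0,1],[-0.2,-0.1,7.5,0,0,0,1],[-0.2,-0.1,7.5,0,0,0,1]]' 60; python3 to.py .484 .1245 .043 76.2
```

```text
clock: 2.15
tcp_pos: [0.4858, 0.126, 0.0476]
orientation: [0.002, 0.12, 0.993, 0.001]
wrist_force: [-1.6, 2.6, 7.9]
gripper_width: 0.0074
finger_force: 58.8
at [0.4858 0.126  0.0476] t 2.15 w 0.0074 F [-1.6  2.6  7.9] ff 58.8 j6 0.49
shift cm [ 0.14 -0.19  0.46] turn [0.2 0.2 0. ]
```

```bash
python3 -m inch '[[0,-1,-0.2,0,0,0,1],[0,-3,-0.2,0,0,0,1],[0,-5.5,-0.2,0,0,0,1],[0,-8,-0.2,0,0,0,1],[0,-10.5,-0.2,0,0,0,1],[0,-13,-0.2,0,0,0,1],[0,-14.5,-0.2,0,0,0,1],[0,-15.2,-0.2,0,0,0,1]]' 60; python3 to.py .484 .1245 .043 76.2
```

```text
clock: 2.82
tcp_pos: [0.4501, -0.0182, 0.048]
orientation: [0.002, 0.119, 0.993, 0.008]
wrist_force: [18.7, 65.1, -16.8]
gripper_width: 0.0068
finger_force: 58.7
at [ 0.4501 -0.0182  0.048 ] t 2.82 w 0.0068 F [ 18.7  65.1 -16.8] ff 58.7 j6 0.19
shift cm [ 0.09 14.66  0.74] turn [0.9 0.1 0.1]
```

```bash
python3 -m inch '[[0,0.3,0,0,0,0,1],[0,0.3,0,0,0,0,1],[0,0.3,0,0,0,0,0.2],[0,0.3,0,0,0,0,0.2],[0,0.3,0,0,0,0,0.2],[0,0.3,-3,0,0,0,0.2],[0,0.3,-7,0,0,0,0.2],[0,0.3,-11,0,0,0,0.2]]' 60
python3 - <<'E'
from h import *
import meas
p,d=viewer.camera("scene"); np.savez("scene1.npz",p=p,d=d); cv2.imwrite("pics/s2.png",cv2.resize(p[60:300,80:420,::-1],None,fx=2.2,fy=2.2))
E
python3 to.py .4645 -.271 .12 28.3
```

```text
clock: 3.48
tcp_pos: [0.4482, -0.0197, 0.1583]
orientation: [-0.001, 0.12, 0.993, -0.0]
wrist_force: [1.5, 1.0, 0.3]
gripper_width: 0.0338
finger_force: 0.0
at [ 0.4509 -0.0198  0.1669] t 3.53 w 0.034 F [-2.1 -0.4  7.4] ff 0.0 j6 0.2
shift cm [ -7.27 -24.07   4.72] turn [ 0.3  0.5 47.9]
```

View pics/s2.png

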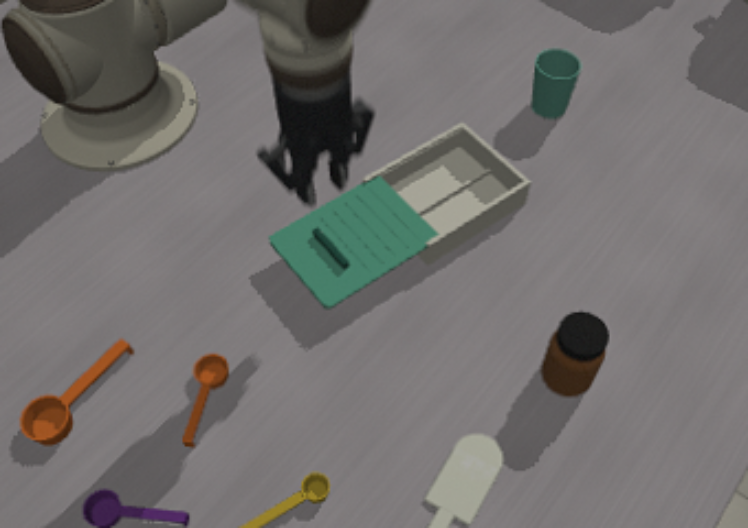

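The lid is open all the way: rib at (330,248) in the crop, both bays free. On to the orange spoon.

```bash
python3 -m inch '[[-7.3,-24,2,0,0,47.9,0.2],[-7.3,-24,2,0,0,47.9,0.2],[-7.3,-24,2,0,0,47.9,0.2],[-7.3,-24,2,0,0,47.9,0.2],[-7.3,-24,4,0,0,47.9,0.2],[-7.3,-24,4,0,0,47.9,0.2],[-7.3,-24,4,0,0,47.9,0.2],[-7.3,-24,4,0,0,47.9,0.2]]' 30; python3 to.py .464 -.271 .07 28.3
```

```text
clock: 4.2
tcp_pos: [0.4618, -0.2723, 0.116]
orientation: [-0.001, 0.516, 0.857, -0.0]
wrist_force: [-0.7, 0.8, 0.0]
gripper_width: 0.0343
finger_force: 0.0
at [ 0.4618 -0.2723  0.116 ] t 4.2 w 0.0343 F [-0.7  0.8  0. ] ff 0.0 j6 0.55
shift cm [0.   0.26 4.6 ] turn [-0.1 -0.1 -0.4]
```

```bash
python3 -m inch '[[0,0.2,4,0,0,0,0.2],[0,0.2,7.5,0,0,0,0.2],[0,0.2,10,0,0,0,0.2],[0,0.2,10.9,0,0,0,0.2],[0,0.2,10.9,0,0,0,0.2],[0,0.2,10.9,0,0,0,0.2]]' 30; python3 to.py .464 -.271 .006 28.3
python3 - <<'E'
from h import *
p,d=viewer.camera("scene"); q,e=viewer.camera("top")
a=cv2.resize(p[185:285,110:240,::-1],(520,400)); b=cv2.resize(q[185:260,300:400,::-1],(520,390)) 
cv2.imwrite("pics/s3.png",np.hstack([a[:390,:400],b[:,:400]]))
E
```

```text
clock: 4.7
tcp_pos: [0.465, -0.2688, 0.0094]
orientation: [0.001, 0.512, 0.859, -0.0]
wrist_force: [-0.1, 0.3, 0.2]
gripper_width: 0.0344
finger_force: 0.0
at [ 0.465  -0.2688  0.0094] t 4.7 w 0.0344 F [-0.1  0.3  0.2] ff 0.0 j6 0.55
shift cm [-0.14 -0.19  0.34] turn [0.  0.1 0.1]
```

View pics/s3.png

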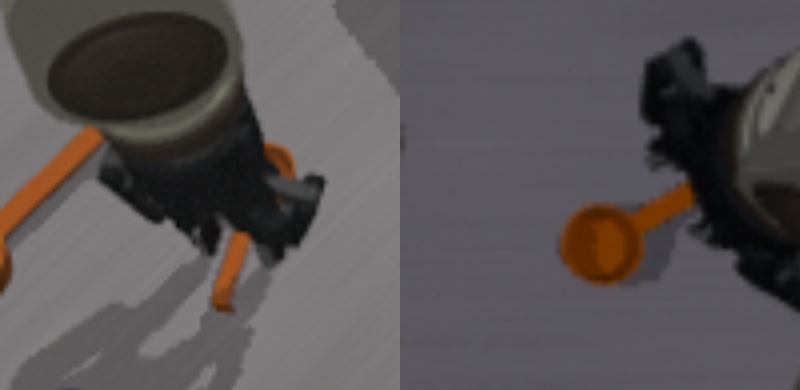

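The handle lies between the fingers, at (235,250) in the left crop. Close and lift a little.

```bash
python3 -m inch '[[0,-0.1,0.2,0,0,0,0.2],[0,-0.1,0.2,0,0,0,1],[0,-0.1,0.2,0,0,0,1],[0,-0.1,0.2,0,0,0,1],[0,-0.1,0.2,0,0,0,1],[0,-0.1,0.2,0,0,0,1],[0,-0.1,-1.5,0,0,0,1],[0,-0.1,-4,0,0,0,1]]' 40; python3 to.py .4559 .164 .12 -13.8
```

```text
clock: 5.47
tcp_pos: [0.462, -0.2688, 0.0461]
orientation: [-0.002, 0.513, 0.858, -0.0]
wrist_force: [1.9, 0.1, 0.3]
gripper_width: 0.0105
finger_force: 39.3
at [ 0.462  -0.2688  0.0461] t 5.47 w 0.0105 F [1.9 0.1 0.3] ff 39.3 j6 0.55
shift cm [38.42 19.95 -7.29] turn [-0.2 -0.2 42.1]
```

```bash
python3 -m inch '[[1,0.5,-3,0,0,3,1],[3,1.6,-6,0,0,8,1],[6,3.1,-8,0,0,13,1],[9,4.7,-9,0,0,18,1],[12,6.2,-9,0,0,23,1],[15,7.8,-9,0,0,28,1],[18,9.3,-9,0,0,33,1],[21,10.9,-9,0,0,38,1]]' 40; python3 to.py .4559 .164 .12 -13.8
```

```text
clock: 6.13
tcp_pos: [0.4595, -0.0315, 0.1381]
orientation: [0.0, 0.766, 0.643, 0.0]
wrist_force: [1.1, 0.7, -0.2]
gripper_width: 0.0103
finger_force: 39.3
at [ 0.4595 -0.0315  0.1381] t 6.13 w 0.0103 F [ 1.1  0.7 -0.2] ff 39.3 j6 1.68
shift cm [19.2  -3.74  1.81] turn [ 0.  -0.   3.8]
```

```bash
python3 -m inch '[[3,-0.6,0,0,0,1,1],[6,-1.2,0,0,0,2,1],[9,-1.8,0,0,0,3,1],[12,-2.4,0,0,0,3.8,1],[15,-3,0,0,0,3.8,1],[18,-3.6,0,0,0,3.8,1],[19,-3.7,0,0,0,3.8,1],[19,-3.7,0,0,0,3.8,1]]' 40;  python3 -m inch '[[0,0,1.5,0,0,0,1],[0,0,3,0,0,0,1],[0,0,4.5,0,0,0,1],[0,0,5.2,0,0,0,1],[0,0,5.2,0,0,0,1],[0,0,5.2,0,0,0,1]]';python3 to.py .4559 .164 .012 -13.8
python3 - <<'E'
from h import *
p,d=viewer.camera("scene"); q,e=viewer.camera("top"); np.savez("t2.npz",p=q,d=e)
a=cv2.resize(p[95:195,230:330,::-1],(400,400)); b=cv2.resize(q[160:260,135:235,::-1],(400,400)) 
cv2.imwrite("pics/s4.png",np.hstack([a,b]))
E
```

```text
clock: 6.8
tcp_pos: [0.4552, 0.1625, 0.1377]
orientation: [-0.0, 0.784, 0.62, -0.0]
wrist_force: [-0.1, -0.6, -0.1]
gripper_width: 0.0105
finger_force: 39.3
clock: 7.3
tcp_pos: [0.4554, 0.1599, 0.0861]
orientation: [0.0, 0.786, 0.619, -0.0]
wrist_force: [-0.1, -0.7, 1.2]
gripper_width: 0.0103
finger_force: 39.3
at [0.4554 0.1599 0.0861] t 7.3 w 0.0103 F [-0.1 -0.7  1.2] ff 39.3 j6 2.14
shift cm [ 0.42 -0.05  7.41] turn [-0.   0.   0.3]
```

View pics/s4.png

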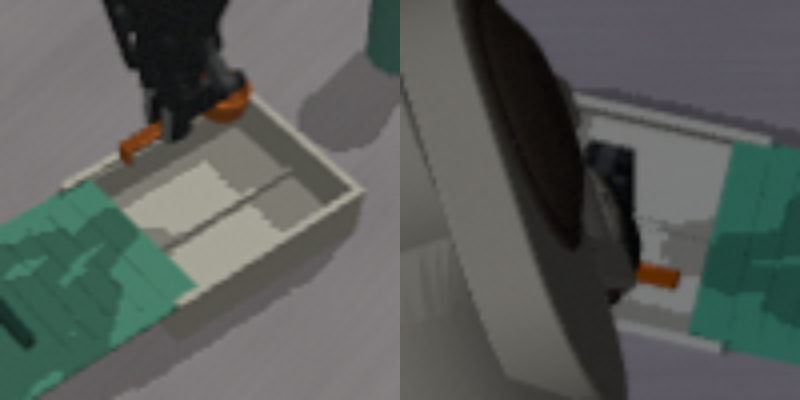

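The spoon is held level above the bay on the robot's side. In the top crop its handle end is at (678,278), short of the lid edge at (705,280). I check that end in case coordinates.

Run:
```python
from h import *
C=np.array([.4906,.1647]);a=np.radians(76.2);X=np.array([np.cos(a),np.sin(a)]);Y=np.array([-X[1],X[0]])
for n,uv in(("top",(204.5,229.5)),("scene",(261,132.5))):
    P=plane(n,uv,.0955)[0]; print(n,P.round(4),((P[:2]-C)@X).round(4),((P[:2]-C)@Y).round(4))
# case walls: top view far/near corners of the lid edge & rib seam
for nm,uv,z in(("rib at lid edge",(135+300/4,160+228/4),.012),("rib far",(135+240/4,160+218/4),.012)):
    P=plane("top",uv,z)[0]; print(nm,((P[:2]-C)@X).round(4),((P[:2]-C)@Y).round(4))
P=plane("scene",(230+172/4,95+248/4),.012)[0]; print("scene rib",((P[:2]-C)@X).round(4),((P[:2]-C)@Y).round(4))
```

```text
top [0.4465 0.1206 0.0955] -0.0533 0.0323
scene [0.4508 0.1174 0.0955] -0.0555 0.0273
rib at lid edge -0.048 -0.0056
rib far -0.0074 -0.0033
scene rib -0.0391 -0.0114
```

Run:
```python
from h import *
C=np.array([.4906,.1647]);a=np.radians(76.2);X=np.array([np.cos(a),np.sin(a)]);Y=np.array([-X[1],X[0]])
for uv in((590,93),(768,137),(590,106),(720,352),(625,333)):
    P=plane("top",(135+(uv[0]-400)/4,160+uv[1]/4),.0445)[0]; print(uv,((P[:2]-C)@X).round(4),((P[:2]-C)@Y).round(4))
# start pictures: outline of white+mint case, both views, at rim height
p=np.load("scene0.npz")["p"]; h=cv2.cvtColor(p,cv2.COLOR_RGB2HSV).astype(int)
# rim corners in scene0 (800 px view): left(383,222) top(455,183) right(500,222)
for uv in((383,222),(455,182),(501,222),(428,270)):
    P=plane("scene",np.array(uv)*.64,.0445)[0]; print("scene",uv,((P[:2]-C)@X).round(4),((P[:2]-C)@Y).round(4))
```

```text
(590, 93) 0.0388 -0.0737
(768, 137) -0.0815 -0.0706
(590, 106) 0.0366 -0.0653
(720, 352) -0.0833 0.0704
(625, 333) -0.0216 0.0719
scene (383, 222) -0.0865 0.0627
scene (455, 182) 0.0916 0.0613
scene (501, 222) 0.092 -0.0725
scene (428, 270) -0.0901 -0.0764
```

```bash
python3 -m inch '[[0.2,0.2,1.5,0,0,0,1],[0.2,0.2,3,0,0,0,1],[0.2,0.2,4.5,0,0,0,1],[0.2,0.2,5.8,0,0,0,1],[0.2,0.2,6.6,0,0,0,1],[0.2,0.2,7,0,0,0,1],[0.2,0.2,7,0,0,0,1],[0.2,0.2,7,0,0,0,1]]' 40;python3 to.py .4559 .164 .0115 -13.8
```

```text
clock: 8.07
tcp_pos: [0.4582, 0.1621, 0.0166]
orientation: [0.0, 0.785, 0.619, 0.0]
wrist_force: [0.7, 0.0, -0.0]
gripper_width: 0.0106
finger_force: 39.3
at [0.4582 0.1621 0.0166] t 8.07 w 0.0106 F [ 0.7  0.  -0. ] ff 39.3 j6 2.15
shift cm [ 0.13 -0.27  0.51] turn [ 0.  -0.   0.3]
```

```bash
python3 -m inch '[[0,0,0.2,0,0,0,1],[0,0,0.35,0,0,0,1],[0,0,0.45,0,0,0,1],[0,0,0.5,0,0,0,1],[0,0,0.5,0,0,0,1],[0,0,0.5,0,0,0,1]]' 40;python3 to.py .4559 .164 .0115 -13.8
```

```text
clock: 8.57
tcp_pos: [0.4578, 0.162, 0.0109]
orientation: [0.0, 0.785, 0.619, -0.0]
wrist_force: [0.7, 0.1, -1.7]
gripper_width: 0.0106
finger_force: 39.3
at [0.4578 0.162  0.0109] t 8.57 w 0.0106 F [ 0.7  0.1 -1.7] ff 39.3 j6 2.15
shift cm [ 0.15 -0.24 -0.06] turn [-0.   0.   0.3]
```

```bash
python3 -m inch '[[0,0,0.1,0,0,0,1],[0,0,0.1,0,0,0,1],[0,0,0.1,0,0,0,0.6],[0,0,0.1,0,0,0,0.45],[0,0,0.1,0,0,0,0.45],[0,0,0.1,0,0,0,0.45]]' 40;python3 to.py .4559 .164 .0115 -13.8; python3 -m inch '[[0,0,-1,0,0,0,0.45],[0,0,-2.5,0,0,0,0.45],[0,0,-5,0,0,0,0.45],[0,0,-8,0,0,0,0.45],[0,0,-12,0,0,0,0.45],[0,0,-13,0,0,0,0.45]]'; python3 to.py .6118 -.3085 .12 -18
```

```text
clock: 9.07
tcp_pos: [0.4578, 0.162, 0.0097]
orientation: [-0.0, 0.785, 0.619, -0.0]
wrist_force: [-0.5, 0.0, -0.6]
gripper_width: 0.0234
finger_force: 0.0
at [0.4578 0.162  0.0097] t 9.07 w 0.0234 F [-0.5  0.  -0.6] ff 0.0 j6 2.15
shift cm [ 0.15 -0.23 -0.18] turn [-0.   0.   0.3]
clock: 9.57
tcp_pos: [0.4594, 0.1626, 0.1463]
orientation: [0.001, 0.785, 0.619, 0.003]
wrist_force: [1.3, 0.7, 0.7]
gripper_width: 0.0233
finger_force: 0.0
at [0.4594 0.1626 0.1463] t 9.57 w 0.0233 F [1.3 0.7 0.7] ff 0.0 j6 2.15
shift cm [-42.26  25.8    2.62] turn [ 0.3 -0.2  4.5]
```

```bash
python3 -m inch '[[-42.3,25.8,0,0,0,4.5,0.2],[-42.3,25.8,0,0,0,4.5,0.2],[-42.3,25.8,0,0,0,4.5,0.2],[-42.3,25.8,0,0,0,4.5,0.2],[-42.3,25.8,0,0,0,4.5,0.2],[-42.3,25.8,0,0,0,4.5,0.2],[-42.3,25.8,0,0,0,4.5,0.2],[-42.3,25.8,0,0,0,4.5,0.2]]' 40; python3 to.py .6118 -.3085 .12 -18
python3 - <<'E'
from h import *
import meas
p,d=viewer.camera("top"); meas.spoons("top",p)
q,e=viewer.camera("scene"); meas.spoons("scene",q)
a=cv2.resize(q[95:195,230:330,::-1],(400,400)); b=cv2.resize(p[160:260,135:235,::-1],(400,400)) 
cv2.imwrite("pics/s5.png",np.hstack([a,b]))
E
```

```text
clock: 10.23
tcp_pos: [0.5605, -0.1574, 0.1407]
orientation: [0.0, 0.809, 0.588, 0.0]
wrist_force: [0.5, 1.6, 0.6]
gripper_width: 0.0338
finger_force: 0.0
at [ 0.5605 -0.1574  0.1407] t 10.23 w 0.0338 F [0.5 1.6 0.6] ff 0.0 j6 1.61
shift cm [-12.78   9.55   2.08] turn [ 0.1 -0.  -0. ]
top orange px 183.0 225.0 len 0.1033 bowl w 0.0314 grip [0.4583 0.1646] bowlend [0.4734 0.2271] mid+18: [0.4571 0.1594] yaw 76.8
scene orange px 280.0 138.0 len 0.1086 bowl w 0.0388 grip [0.4579 0.1663] bowlend [0.4722 0.2344] mid+18: [0.4574 0.1636] yaw 77.0
scene orange px 108.0 243.0 len 0.1522 bowl w 0.0555 grip [ 0.3324 -0.3043] bowlend [ 0.3348 -0.4175] mid+18: [ 0.3324 -0.3234] yaw -86.9
scene yellow px 212.0 288.0 len 0.1116 bowl w 0.0313 grip [ 0.6125 -0.3091] bowlend [ 0.6351 -0.2401] mid+18: [ 0.6125 -0.3103] yaw 73.3
```

View pics/s5.png

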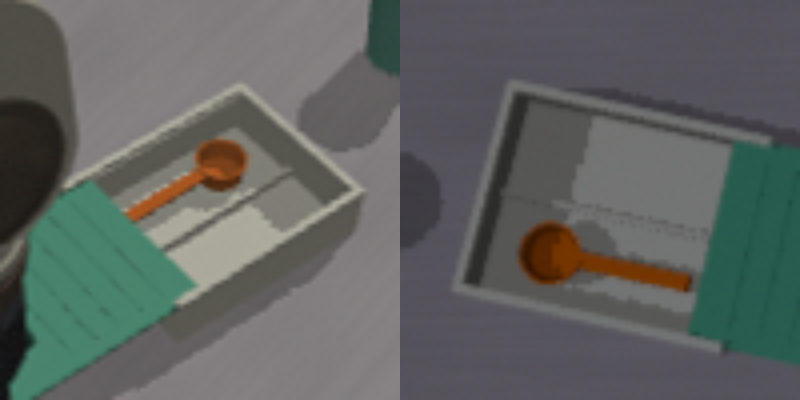

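The orange spoon lies flat and centred in its bay (top crop: bowl at (548,250), handle to (690,283)). Next is the yellow one.

```bash
python3 -m inch '[[-12.8,9.5,2,0,0,-0.3,0.2],[-12.8,9.5,2,0,0,-0.3,0.2],[-12.8,9.5,2,0,0,-0.3,0.2],[-12.8,9.5,2,0,0,-0.3,0.2],[-12.8,9.5,4,0,0,-0.3,0.2],[-12.8,9.5,6,0,0,-0.3,0.2],[-12.8,9.5,8,0,0,-0.3,0.2],[-12.8,9.5,8,0,0,-0.3,0.2]]' 40; python3 to.py .612 -.3085 .0065 -17.4
python3 - <<'E'
from h import *
p,d=viewer.camera("scene"); q,e=viewer.camera("top")
a=cv2.resize(p[240:320,165:265,::-1],(500,400)); b=cv2.resize(q[130:210,320:380,::-1],(300,400)) 
cv2.imwrite("pics/s6.png",np.hstack([a,b]))
E
```

```text
clock: 11.0
tcp_pos: [0.6092, -0.3053, 0.0555]
orientation: [-0.003, 0.808, 0.59, -0.001]
wrist_force: [-1.4, 1.8, -0.3]
gripper_width: 0.0337
finger_force: 0.0
at [ 0.6092 -0.3053  0.0555] t 11.0 w 0.0337 F [-1.4  1.8 -0.3] ff 0.0 j6 1.42
shift cm [-0.23  0.39  4.9 ] turn [-0.4 -0.1 -0.3]
```

View pics/s6.png

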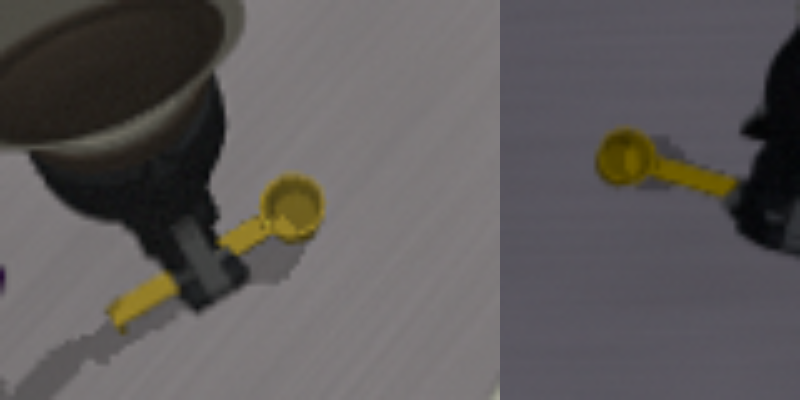

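The fingers straddle the handle, with the far finger at (205,285) and the handle running from (115,310) to the bowl at (292,207). Descend and grip.

```bash
python3 -m inch '[[-0.1,0.2,2,0,0,0,0.2],[-0.1,0.2,4,0,0,0,0.2],[-0.1,0.2,4.7,0,0,0,0.2],[-0.1,0.2,4.7,0,0,0,0.2],[-0.1,0.2,4.7,0,0,0,0.2]]' 40; python3 to.py .612 -.3085 .0065 -17.4
```

```text
clock: 11.52
tcp_pos: [0.613, -0.3079, 0.0144]
orientation: [0.001, 0.807, 0.59, 0.0]
wrist_force: [0.3, -0.0, 0.5]
gripper_width: 0.0343
finger_force: 0.0
at [ 0.613  -0.3079  0.0144] t 11.52 w 0.0343 F [ 0.3 -0.   0.5] ff 0.0 j6 1.41
shift cm [-0.09 -0.08  0.79] turn [ 0.1  0.  -0.3]
```

```bash
python3 -m inch '[[0,0,0.7,0,0,0,0.2],[0,0,0.7,0,0,0,0.2],[0,0,0.7,0,0,0,1],[0,0,0.7,0,0,0,1],[0,0,0.7,0,0,0,1],[0,0,0.7,0,0,0,1],[0,0,0.7,0,0,0,1],[0,0,0.7,0,0,0,1]]' 40; python3 to.py .612 -.3085 .0065 -17.4;  python3 -m inch '[[0,0,-1,0,0,0,1],[0,0,-3.5,0,0,0,1],[0,0,-6.5,0,0,0,1],[0,0,-9.5,0,0,0,1],[0,0,-12,0,0,0,1],[0,0,-12.5,0,0,0,1]]'; python3 to.py .5222 .1467 .12 -13.8
```

```text
clock: 12.18
tcp_pos: [0.6128, -0.308, 0.0065]
orientation: [0.0, 0.807, 0.59, 0.0]
wrist_force: [-1.0, -0.1, 4.4]
gripper_width: 0.0105
finger_force: 40.3
at [ 0.6128 -0.308   0.0065] t 12.18 w 0.0105 F [-1.  -0.1  4.4] ff 40.3 j6 1.41
shift cm [-0.07 -0.07 -0.  ] turn [ 0.   0.  -0.3]
clock: 12.68
tcp_pos: [0.6139, -0.3085, 0.1368]
orientation: [0.003, 0.807, 0.59, 0.002]
wrist_force: [1.4, 0.1, -0.3]
gripper_width: 0.0104
finger_force: 39.7
at [ 0.6139 -0.3085  0.1368] t 12.68 w 0.0104 F [ 1.4  0.1 -0.3] ff 39.7 j6 1.41
shift cm [ 40.58 -22.58   1.5 ] turn [ 0.4  0.1 -3.9]
```

```bash
python3 -m inch '[[2,-1.1,0,0,0,-1,1],[5,-2.8,0,0,0,-2,1],[8.5,-4.7,0,0,0,-3,1],[12,-6.7,0,0,0,-3.9,1],[15.5,-8.6,0,0,0,-3.9,1],[19,-10.6,0,0,0,-3.9,1],[22.5,-12.5,0,0,0,-3.9,1],[26,-14.5,0,0,0,-3.9,1]]'; python3 to.py .5222 .1467 .12 -13.8
```

```text
clock: 13.35
tcp_pos: [0.5526, -0.0144, 0.1308]
orientation: [-0.0, 0.787, 0.617, -0.0]
wrist_force: [1.1, 0.6, 0.1]
gripper_width: 0.0106
finger_force: 39.7
at [ 0.5526 -0.0144  0.1308] t 13.35 w 0.0106 F [1.1 0.6 0.1] ff 39.7 j6 1.79
shift cm [14.92 -6.8   1.08] turn [-0.  0. -0.]
```

```bash
python3 -m inch '[[3,-1.4,0,0,0,0,1],[6,-2.7,0,0,0,0,1],[9,-4.1,0,0,0,0,1],[12,-5.5,0,0,0,0,1],[14,-6.5,1,0,0,0,1],[14.8,-6.8,3,0,0,0,1],[14.8,-6.8,4.5,0,0,0,1],[14.8,-6.8,4.5,0,0,0,1]]'; python3 to.py .5222 .1467 .12 -13.8
python3 - <<'E'
from h import *
import meas
p,d=viewer.camera("scene"); q,e=viewer.camera("top")
a=cv2.resize(p[95:195,230:330,::-1],(400,400)); b=cv2.resize(q[160:260,135:235,::-1],(400,400)) 
cv2.imwrite("pics/s7.png",np.hstack([a,b]))
E
```

```text
clock: 14.02
tcp_pos: [0.5208, 0.1442, 0.0827]
orientation: [-0.001, 0.786, 0.618, -0.002]
wrist_force: [-1.5, -0.6, -0.8]
gripper_width: 0.0104
finger_force: 39.7
at [0.5208 0.1442 0.0827] t 14.02 w 0.0104 F [-1.5 -0.6 -0.8] ff 39.7 j6 2.08
shift cm [ 0.27  0.06 -3.73] turn [-0.2  0.1  0.1]
```

View pics/s7.png

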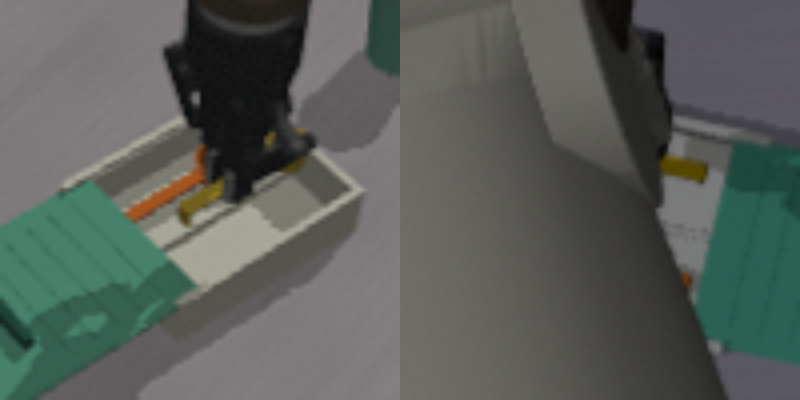

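The yellow spoon hangs level over the other bay, with its handle end at (707,170) in the top crop, clear of the lid edge at (728,170). Lower it.

```bash
python3 -m inch '[[0.1,0,1.5,0,0,0,1],[0.1,0,3,0,0,0,1],[0.1,0,4.5,0,0,0,1],[0.1,0,5.8,0,0,0,1],[0.1,0,6.5,0,0,0,1],[0.1,0,6.7,0,0,0,1],[0.1,0,6.7,0,0,0,1]]';python3 to.py .5222 .1467 .0105 -13.8
```

```text
clock: 14.7
tcp_pos: [0.5233, 0.1446, 0.0194]
orientation: [0.0, 0.787, 0.617, 0.0]
wrist_force: [1.1, 0.0, 0.6]
gripper_width: 0.0103
finger_force: 39.7
at [0.5233 0.1446 0.0194] t 14.7 w 0.0103 F [1.1 0.  0.6] ff 39.7 j6 2.08
shift cm [ 0.18 -0.16  0.89] turn [ 0. -0. -0.]
```

```bash
python3 -m inch '[[0,-0.1,0.3,0,0,0,1],[0,-0.1,0.6,0,0,0,1],[0,-0.1,0.8,0,0,0,1],[0,-0.1,0.9,0,0,0,1],[0,-0.1,0.9,0,0,0,1],[0,-0.1,0.9,0,0,0,1]]';python3 to.py .5222 .1467 .0105 -13.8
```

```text
clock: 15.2
tcp_pos: [0.5222, 0.1451, 0.0105]
orientation: [0.0, 0.787, 0.617, 0.0]
wrist_force: [-2.4, -1.3, 4.6]
gripper_width: 0.0104
finger_force: 40.2
at [0.5222 0.1451 0.0105] t 15.2 w 0.0104 F [-2.4 -1.3  4.6] ff 40.2 j6 2.08
shift cm [ 0.16 -0.04 -0.  ] turn [ 0. -0.  0.]
```

```bash
python3 -m inch '[[0,0,0,0,0,0,0.6],[0,0,0,0,0,0,0.45],[0,0,0,0,0,0,0.45],[0,0,0,0,0,0,0.45],[0,0,-1,0,0,0,0.45],[0,0,-3,0,0,0,0.45],[0,0,-6,0,0,0,0.45],[0,0,-10,0,0,0,0.45]]';python3 to.py .45 -.0195 .13 76.2
```

```text
clock: 15.87
tcp_pos: [0.5206, 0.1447, 0.1094]
orientation: [-0.001, 0.787, 0.617, -0.002]
wrist_force: [0.6, 0.8, 0.9]
gripper_width: 0.0232
finger_force: 0.0
at [0.5206 0.1447 0.1094] t 15.87 w 0.0232 F [0.6 0.8 0.9] ff 0.0 j6 2.08
shift cm [-17.63  -2.94  -2.02] turn [-0.1  0.2 90. ]
```

```bash
python3 -m inch '[[-17.6,-2.9,-2,0,0,-90,0.1],[-17.6,-2.9,-2,0,0,-90,0.1],[-17.6,-2.9,-2,0,0,-90,0.1],[-17.6,-2.9,-2,0,0,-90,0.1],[-17.6,-2.9,-2,0,0,-90,0.1],[-17.6,-2.9,-2,0,0,-90,0.1],[-17.6,-2.9,-2,0,0,-90,0.1],[-17.6,-2.9,-2,0,0,-90,0.1]]'; python3 to.py .45 -.0195 .13 76.2
python3 - <<'E'
from h import *
import meas
p,d=viewer.camera("top"); meas.spoons("top",p)
q,e=viewer.camera("scene"); meas.spoons("scene",q)
a=cv2.resize(q[85:205,215:335,::-1],(400,400)); b=cv2.resize(p[150:270,135:255,::-1],(400,400)) 
cv2.imwrite("pics/s8.png",np.hstack([a,b]))
E
```

```text
clock: 16.53
tcp_pos: [0.4518, -0.0196, 0.1309]
orientation: [0.001, 0.408, 0.913, 0.0]
wrist_force: [0.5, 0.4, 0.2]
gripper_width: 0.0382
finger_force: 0.0
at [ 0.4518 -0.0196  0.1309] t 16.53 w 0.0382 F [0.5 0.4 0.2] ff 0.0 j6 0.8
shift cm [ 0.13 -0.13  0.09] turn [  0.    0.1 -34.3]
top orange px 183.0 225.0 len 0.104 bowl w 0.0313 grip [0.4583 0.1646] bowlend [0.4737 0.2277] mid+18: [0.4572 0.1597] yaw 76.8
top orange px 393.0 270.0 len 0.158 bowl w 0.0539 grip [ 0.3329 -0.302 ] bowlend [ 0.3395 -0.4209] mid+18: [ 0.3339 -0.324 ] yaw -87.1
top yellow px 190.0 201.0 len 0.1138 bowl w 0.0292 grip [0.5224 0.1463] bowlend [0.5404 0.2189] mid+18: [0.5224 0.1462] yaw 76.3
scene orange px 280.0 138.0 len 0.1086 bowl w 0.0388 grip [0.4579 0.1663] bowlend [0.4722 0.2344] mid+18: [0.4574 0.1636] yaw 77.0
scene orange px 108.0 243.0 len 0.1522 bowl w 0.0554 grip [ 0.3323 -0.3043] bowlend [ 0.3347 -0.4175] mid+18: [ 0.3324 -0.3234] yaw -87.0
scene yellow px 293.0 152.0 len 0.1101 bowl w 0.03 grip [0.5228 0.15  ] bowlend [0.5387 0.2193] mid+18: [0.5225 0.148 ] yaw 76.4
```

View pics/s8.png

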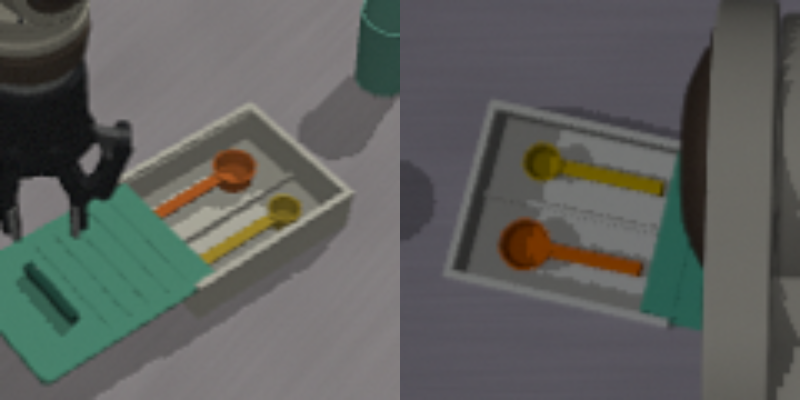

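Both spoons lie flat, one in each bay (top crop: yellow bowl (543,162), orange bowl (525,245)). Now I finish the turn and grip the rib at (50,292) in the left crop.

```bash
python3 -m inch '[[0.1,-0.1,0,0,0,-34.3,0.1],[0.1,-0.1,0,0,0,-34.3,0.1],[0.1,-0.1,0,0,0,-34.3,0.1],[0.1,-0.1,0,0,0,-34.3,0.1],[0.1,-0.1,0,0,0,-34.3,0.1],[0.1,-0.1,2,0,0,-34.3,0.1],[0.1,-0.1,4,0,0,-34.3,0.1],[0.1,-0.1,4,0,0,-34.3,0.1]]'; python3 to.py .45 -.0195 .046 76.2
```

```text
clock: 17.3
tcp_pos: [0.4489, -0.0186, 0.087]
orientation: [-0.002, 0.125, 0.992, -0.0]
wrist_force: [0.3, -0.0, -0.7]
gripper_width: 0.0383
finger_force: 0.0
at [ 0.4489 -0.0186  0.087 ] t 17.3 w 0.0383 F [ 0.3 -0.  -0.7] ff 0.0 j6 0.21
shift cm [-0.15 -0.05  4.1 ] turn [-0.1 -0.2 -0.5]
```

```bash
python3 -m inch '[[0,0,2,0,0,-0.5,0.1],[0,0,3.8,0,0,-0.5,0.1],[0,0,3.9,0,0,-0.5,0.1],[0,0,3.9,0,0,-0.5,1],[0,0,3.9,0,0,-0.5,1],[0,0,3.9,0,0,-0.5,1],[0,0,3.9,0,0,-0.5,1]]' 60; python3 to.py .4858 .126 .048 76.2
```

```text
clock: 17.88
tcp_pos: [0.4512, -0.0188, 0.0521]
orientation: [0.001, 0.118, 0.993, 0.0]
wrist_force: [-0.1, -0.8, 0.5]
gripper_width: -0.0002
finger_force: 0.0
at [ 0.4512 -0.0188  0.0521] t 17.88 w -0.0002 F [-0.1 -0.8  0.5] ff 0.0 j6 0.2
shift cm [ 0.04 14.89  0.42] turn [0.  0.1 0.2]
```

The fingers closed just above the rib, so I reopen, go lower and close again.

```bash
python3 -m inch '[[0,0,-0.5,0,0,0,0.1],[0,0,-0.5,0,0,0,0.1],[0,0,-0.5,0,0,0,0.1],[0,0,0.6,0,0,0,0.1],[0,0,0.6,0,0,0,0.1],[0,0,0.6,0,0,0,0.1],[0,0,0.6,0,0,0,1],[0,0,0.6,0,0,0,1]]' 60; python3 -m inch '[[0,0,0,0,0,0,1],[0,0,0,0,0,0,1]]'; python3 to.py .4858 .126 .048 76.2
```

```text
clock: 18.55
tcp_pos: [0.4504, -0.0188, 0.0448]
orientation: [-0.0, 0.118, 0.993, -0.0]
wrist_force: [0.2, -0.2, -0.1]
gripper_width: 0.0152
finger_force: 0.0
clock: 18.72
tcp_pos: [0.4509, -0.0172, 0.0451]
orientation: [0.0, 0.118, 0.993, 0.002]
wrist_force: [0.6, 11.4, 0.0]
gripper_width: 0.0079
finger_force: 60.5
at [ 0.4509 -0.0172  0.0451] t 18.72 w 0.0079 F [ 0.6 11.4  0. ] ff 60.5 j6 0.2
shift cm [-0.05 14.75 -0.23] turn [ 0.2 -0.   0.3]
```

```bash
python3 -m inch '[[0,1.5,0,0,0,0,1],[0,4,0,0,0,0,1],[0,6.5,0,0,0,0,1],[0,9,0,0,0,0,1],[0,11.5,0,0,0,0,1],[0,13.5,0,0,0,0,1],[0,14.8,0,0,0,0,1],[0,15.2,0,0,0,0,1]]' 60; python3 to.py .4858 .126 .048 76.2
```

```text
clock: 19.38
tcp_pos: [0.4867, 0.1289, 0.0452]
orientation: [0.001, 0.118, 0.993, -0.002]
wrist_force: [0.4, -20.5, 7.1]
gripper_width: 0.007
finger_force: 61.8
at [0.4867 0.1289 0.0452] t 19.38 w 0.007 F [  0.4 -20.5   7.1] ff 61.8 j6 0.5
shift cm [ 0.02 -0.31 -0.28] turn [-0.2  0.1  0.3]
```

```bash
python3 -m inch '[[0,0.2,0,0,0,0,1],[0,0.2,0,0,0,0,1],[0,0.2,0,0,0,0,1]]' 60; python3 -m inch '[[0,-0.1,0,0,0,0,1],[0,-0.1,0,0,0,0,1],[0,-0.1,0,0,0,0,0.1],[0,-0.1,0,0,0,0,0.1],[0,-0.1,0,0,0,0,0.1],[0,-0.1,0,0,0,0,0.1],[0,-0.1,-3,0,0,0,0.1],[0,-0.1,-7,0,0,0,0.1]]';  python3 -m inch '[[0,-4,-5,0,0,0,0.1],[0,-8,-7,0,0,0,0.1],[0,-12,-7,0,0,0,0.1],[0,-16,-7,0,0,0,0.1],[0,-20,-7,0,0,0,0.1],[0,-24,-7,0,0,0,0.1],[0,-24,-7,0,0,0,0.1],[0,-24,-7,0,0,0,0.1]]'
python3 - <<'E'
from h import *
import meas
for n in("top","scene"):
    p,d=viewer.camera(n); meas.case(n,p)
    if n=="scene": cv2.imwrite("pics/s9.png",cv2.resize(p[:,:,::-1],(800,600)))
E
```

```text
clock: 19.63
tcp_pos: [0.4868, 0.1288, 0.0452]
orientation: [0.0, 0.119, 0.993, -0.002]
wrist_force: [1.5, -11.3, 3.7]
gripper_width: 0.0075
finger_force: 61.4
clock: 20.3
tcp_pos: [0.4842, 0.1295, 0.1124]
orientation: [-0.003, 0.118, 0.993, -0.001]
wrist_force: [1.9, -0.2, -0.1]
gripper_width: 0.0382
finger_force: 0.0
clock: 20.97
tcp_pos: [0.4292, -0.1061, 0.1851]
orientation: [0.0, 0.12, 0.993, -0.0]
wrist_force: [-0.3, -1.2, 0.6]
gripper_width: 0.0388
finger_force: 0.0
top lid ((491.6197509765625, 164.71124267578125), (174.60862731933594, 126.70178985595703), 76.06614685058594)
  rib? 97 ((482.4422912597656, 129.72076416015625), (9.3079252243042, 66.48694610595703), 76.65931701660156)
scene lid ((491.27935791015625, 160.78317260742188), (174.7557373046875, 126.78728485107422), 76.77359771728516)
  rib? 77 ((487.2309875488281, 123.44219970703125), (11.653334617614746, 70.02436828613281), 75.37650299072266)
```

View pics/s9.png

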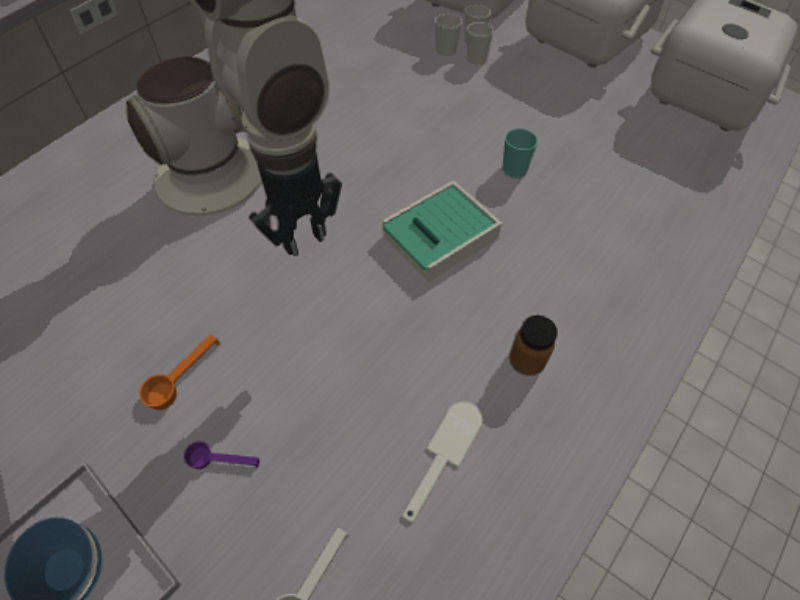

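The lid is shut with its rib at (426,231), as at the start or slightly further home. The bystanders haven't moved and the arm is clear.

```bash
python3 -c "
from workcell import job; print(job.sign_off())"
```

```text
the job is handed in; nothing more can be done
None
```

Both spoons lie flat in the case, one in each bay, the lid is closed with its rib back at the home position, and the job is handed in; the sign-off gave no verdict.

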